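Set the curing lamp over the mould and lock its leg at the marker

ROBOT

A 6-joint arm with a two-finger parallel gripper is mounted at the origin on the work surface. World frame = base frame: x ahead of the robot, y to its left, z up, the work surface at z = 0. Lengths are in mm, angles in rad, forces in N, time in s.
With the tool pointing down it reaches from about 400 to 925 mm from the base axis. Payload 12.5 kg.
Tool frame: the origin (TCP) lies at the very end of the fingers, on their centre line; the grasp point (between the pads) lies 19 mm behind it; y points along the fingers, z is the direction in which the jaws open and shut, and the axes are right-handed (so a half turn about y gives the same grasp; the last joint's range is limited). The gripper opens to 95 mm and grips with 3 to 60 N. Pads are 20 mm wide; open, the fingers measure 119 mm over their backs; the gripper's body (75 mm by 180 mm) begins 59 mm behind the grasp point.
Start: joints at [-1.251, 0.491, 1.559, -0, 1.092, -0.106], TCP at [258.18, -569.201, 214.661] pointing down, gripper open.
Joint ranges: [-3.1, 3.1], [-0.84, 2.19], [0.05, 2.79], [-1.13, 4.28], [0.06, 2.93], [-2.69, 2.69]. Speed limits (rad/s): [2.22, 2.22, 2.79, 3.14, 3.14, 3.14].

INTERFACE

Orientations are given as [roll, pitch, yaw] about the fixed x, y, z axes, in that order (R = Rz(yaw) Ry(pitch) Rx(roll)).
In Python, from cell import * gives the robot as it stands. The module is installed in compiled form; this text tells all that it offers.
- The arm moves only by the shell command python3 -m jog 'ROWS'. ROWS is a JSON object of lists of equal length, an entry for each row: "dp": the shift along the tool's x, y, z in m, a list of three; "rot": the turn, a rotation vector about the tool's x, y, z in rad, a list of three; "claw": the finger opening in m, from 0 to 0.0951. In form: {"dp": [[x, y, z], ...], "rot": [[wx, wy, wz], ...], "claw": [claw, ...]}. A call has 1 to 12 rows; each row is the pose to reach, as a shift and turn from the pose commanded when the call began, along the tool's axes at that moment; what a row does not reach only later rows make up. A row lasts 1/10 s, in which the tool goes at most 50 mm and 8.59 degrees, less where a joint would pass 70% of its speed; a pose out of reach is approached as far as the arm can. A call with a gripper value outside its range is refused whole. The fingers move at their own pace and stop on an object; the grip force is fixed at half the most. Time passes only in rows, so rows that repeat a pose let the fingers close. It gives the time, the measured TCP pose, the force and the opening at its end, in the units of the state.
- state(): the state, without advancing time (a new reading comes with each control period).
- read_camera(name): name is "side" or "top" or "wrist"; returns the picture (400x640x3 uint8, red, green, blue); there is no depth.
- camera_info(name): a dict with "fx", "fy", "cx", "cy" (pixels), "dist" ([k1, k2, p1, p2, k3] as OpenCV has them; the pictures are not rectified), "eye" and "rotation" of the camera in the world. Camera axes: x right, y down, z forward; pixel columns grow to the right and rows downward; lengths in mm; the calibration is good to about 2 mm. A picture is of the moment at which its call begins: read the wrist's pose just before it. camera_info takes no time and is no camera call; for the wrist camera it gives the pose at the moment of the call.
- job_done(): hands the job in, once; it reports no verdict.
The state is a dict: "t": time; "joints": joint angles; "qvel": joint speeds; "tau": joint torques, N m; "eef_pos": TCP position; "tcp_rot": TCP orientation; "ft_force": force on the tool from outside, world axes, zero at the start; "moment": the same for the moment, N m; "opening": opening from 0.0 (shut) to 1.0 (fully open).
Only numpy, scipy, OpenCV 4.12 (cv2) and the standard library are available. Lean on these libraries where they do the work, as an engineer would, in place of code of your own. Each camera call takes 0.05 s, during which the arm holds its last target. There are 200 camera calls.

TASK

Get the curing lamp ready over the mould: first turn its dial to the green dot, then push the lamp's sliding leg up the rail until the upper edge of its yellow shoe is in line with the red marker and, holding it there, fold the red cam lever shut against the grip (never away from the marker). The clamp nut is still slack and the shut lever does not carry the lamp yet, so finish while still holding the leg at the marker, grip and shut lever squeezed together in the fingers. Do not shift the marker, and leave the two mould halves, the tub and the brush where they are.

Things in the scene. Friction and masses are not known exactly. Their poses are not given: they have to be found in the camera images.
- stand: lamp stand fixed to the bench: ballast plate 310 x 150 x 10 mm, grey housing 150 x 130 mm (x -200 to -50), top 70 mm above the bench, and an aluminium rail 28 mm wide, 14 thick, 310 long, rising at 25 degrees along +x: its top face starts at x -45, z 82 mm and ends at x 236, z 213. Origin on the bench; x = level direction in which the rail rises, y = the cam lever's side, z up.
- dial (a joint): grey selector dial on the housing, rad, grows clockwise seen from above. Clicks into detents: 0 white dot, 0.6 yellow, 1.2 green, 1.8 blue (range 0 to 1.85). It starts at white or yellow. About 0.1 N m takes it over a click; let go, it settles within 0.05 rad of the nearest one. At 0 its pointer (white line at one end of the bar) points to the stand's -x.
- dial_grip (a point): on the dial's axis, 107 mm above the bench, in its bar grip: bar 42 mm long along this point's x axis (pointer at the -x end), 14 mm thick, from 84 up to 114 mm above the bench; under it a round disc 44 mm across with its top at 84 mm. z up; turns with the dial. Clear all round.
- leg: sliding leg with the lamp head, about 0.5 kg (varies by a third), travel 100 mm up the rail. Not held, it slides down to its lower stop, where it starts; 1.5 to 4 N holds it up. x up the slope, y to the lever's side, z square off the rail; origin on the rail's top face in the flange's lower face. Lamp head: x 190 to 305 mm. Nothing stands above z 38 mm between x -62 and 180.
- leg_flange (a point): middle of the flat lower face of the leg's black flange (leg x 0, y 0, z 21 mm; axes as the leg's): flange 76 mm wide along y, 34 mm high along z (z 4 to 38), 8 mm thick. Fingers below it can push the leg up by this face.
- leg_grip (a point): midway across the rubber grip and the shut lever, just below the flange (leg x -14, y 2.5, z 21 mm; axes as the leg's). The grip spans leg x -62 to 0, y -16 to 8, z 6 to 34; with the lever shut the two are 37 mm wide (y -16 to 21). Fingers that straddle both here, closing along y, push the leg up by the flange and then squeeze the lever shut in one grasp.
- leg_edge (a point): upper edge of the yellow shoe on the rail's top face (leg x 48, y 0, z 0 mm; axes as the leg's). The shoe wraps the rail: leg x 8 to 48, y -21 to 21, z -20 to 9.
- lever (a joint): red cam lever on the leg, rad: 0 = shut along the grip; grows as it swings out to the leg's +y (to 1.3; starts at 0.4 to 0.6). Pivot at leg x -4, y 12 mm, axis along the leg's z; the lever reaches 58 mm from it down the slope, is 12 mm thick (y 9 to 21 when shut), z 10 to 32. Stiff (0.08 N m); stays where it is left.
- lever_tip (a point): end of the lever, 58 mm from its pivot, in the middle of its 12 mm thickness and 22 mm height
- marker_line (a point): red marker clip on the rail, 54 mm wide and 4 mm long: middle of it on the rail's top face, x up the slope. The leg must travel 45 to 85 mm (differs each time) for its shoe's upper edge to reach it. The clip sits stiffly; the shoe passes over it without stopping.
- mould_center (a point): lower mould half, aluminium block 110 x 110 x 55 mm with a round cavity, under the lamp head; its centre
- cover_center (a point): upper mould half, aluminium block 110 x 110 x 36 mm; its centre, 18 mm above the bench
- tub_center (a point): clear plastic tub, 110 mm across the rim, 65 mm high; its centre
- brush_grip (a point): paste brush with yellow handle lying on the bench; its handle

How it is judged:
By the outcome, as a careful person would: the job done as asked, in the order asked, and still so for the second after the job is handed in, while the arm keeps its last pose, push and grip.
It also fails if it takes over 48 s, if anything falls off the work surface, if the arm or the gripper's body presses on something with over 40 N, if the wrist force passes 120 N, or if a joint passes its speed limit or range.

## Working session

There is one attempt and no reset: what is moved stays moved. The work goes in short steps, Python scripts to look and compute and a shell command to move; the robot and the scene stay as the last step left them, time stands still between calls to the robot, and variables do not carry over. Pictures are saved under pics/ and viewed, on a budget of 10 in all, crops included, one or two more only if the job needs it, and the job is handed in when it is done.

```bash
mkdir -p pics
python3 - <<'E'
from cell import *
import cv2
s=state(); print(s)
for n in("side","top"):
    i=camera_info(n); print(n,i)
    cv2.imwrite(f"pics/{n}0.png",read_camera(n)[:,:,::-1])
E
```

```text
{'t': 0.0, 'joints': array([-1.25056865e+00,  4.91563549e-01,  1.55947011e+00,  2.17260153e-05,
        1.09170441e+00, -1.05601279e-01]), 'qvel': array([ 0.0003411 , -0.0006992 ,  0.00103881,  0.00163765,  0.00025987,
        0.00178393]), 'tau': array([-1.87347227e-04, -6.12643862e+01, -2.58184665e+01,  6.91700843e-02,
        4.83199989e-02, -1.05019483e-04]), 'eef_pos': array([ 258.11648754, -568.93086879,  214.05215809]), 'tcp_rot': array([-1.57193334e+00,  1.39894503e-04, -2.71577380e+00]), 'ft_force': array([ 0.88866973, -0.01523877,  0.45888031]), 'moment': array([-0.03265282,  0.04829856,  0.04057713]), 'opening': 0.9972868548933306}
side {'fx': 489.7246823785652, 'fy': 489.7246823785652, 'cx': 316.01715438320616, 'cy': 195.29087525984983, 'dist': array([-0.00861968,  0.        ,  0.        ,  0.        ,  0.        ]), 'eye': array([328.51176803, 877.28033415, 838.84790672]), 'rotation': array([-2.22977365, -0.01615522, -2.80067821])}
top {'fx': 390.15280892469235, 'fy': 390.15280892469235, 'cx': 322.1342064760509, 'cy': 197.57854331923534, 'dist': array([-0.08034085,  0.        ,  0.        ,  0.        ,  0.        ]), 'eye': array([ 467.80433564,   49.60449522, 1082.36808023]), 'rotation': array([-3.02165157, -0.00464833, -1.542496  ])}
```

View pics/top0.png

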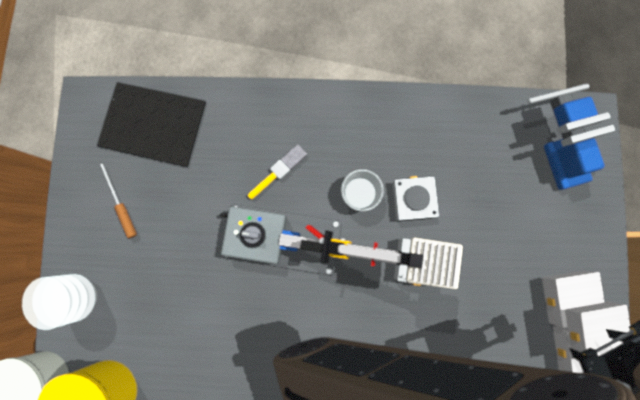

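View pics/side0.png

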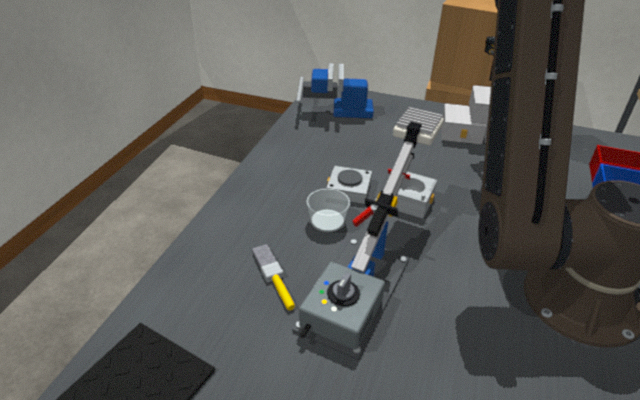

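Top view: housing around (252,235), rail running right to the lamp head (432,262), red lever at (315,231), marker ticks at (375,246) and (373,264). Next, enlarged crops.

Run:
```python
import cv2
a=cv2.imread("pics/top0.png")[195:300,210:410]; cv2.imwrite("pics/top0c.png",cv2.resize(a,None,fx=4,fy=4,interpolation=cv2.INTER_CUBIC))
a=cv2.imread("pics/side0.png")[150:350,285:445]; cv2.imwrite("pics/side0c.png",cv2.resize(a,None,fx=3,fy=3,interpolation=cv2.INTER_CUBIC))
```

```text
(no output)
```

View pics/top0c.png

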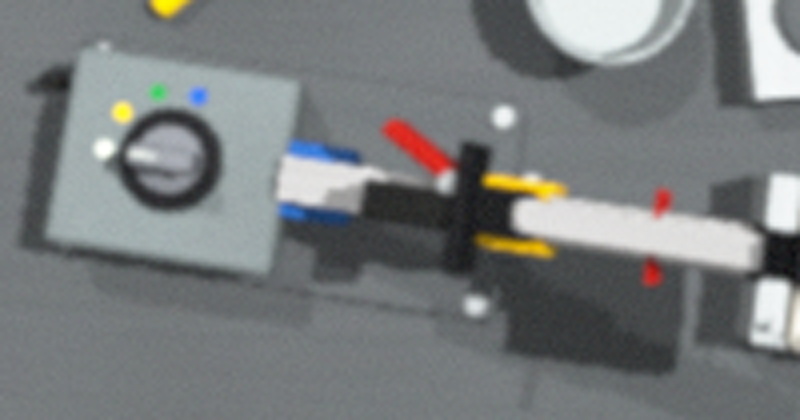

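View pics/side0c.png

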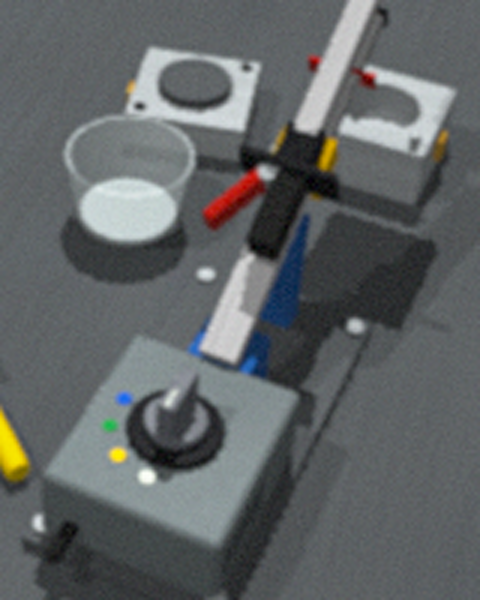

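Top crop: dial pointer aims left at the white dot, so dial = 0. Marker ticks are at crop (664,197) and (652,275). Shoe upper corners are at about (567,190) and (553,250). Now fitting the stand pose.

```bash
cat > h.py <<'E'
from cell import *
import numpy as np, cv2
from scipy.spatial.transform import Rotation as R
from scipy.optimize import least_squares
def proj(P,i):
    Rw=R.from_euler('xyz',i['rotation']).as_matrix(); 
    rv=cv2.Rodrigues(Rw.T)[0]; t=-Rw.T@i['eye']
    K=np.array([[i['fx'],0,i['cx']],[0,i['fy'],i['cy']],[0,0,1]])
    return cv2.projectPoints(np.float64(P).reshape(-1,3),rv,t,K,i['dist'])[0].reshape(-1,2)
def stand(p): return R.from_euler('z',p[2]).as_matrix(), np.array([p[0],p[1],0])
c,s=np.cos(np.radians(25)),np.sin(np.radians(25))
RL=np.array([[c,0,-s],[0,1,0],[s,0,c]])   # leg axes in stand
R0=np.array([-45,0,82.])
def rail(d): return R0+d*RL[:,0]           # point on the top face, stand frame
def w(p,P): A,t=stand(p); return np.atleast_2d(P)@A.T+t
E
python3 - <<'E'
from h import *
T=camera_info('top');S=camera_info('side')
ct=lambda a:np.array(a)/4+[210-.375,195-.375]
cs=lambda a:np.array(a)/3+[285-.33,150-.33]
H=[[-200,65,70],[-50,65,70],[-50,-65,70],[-200,-65,70]]
ht=ct([[80,50],[300,80],[270,272],[47,238]]);hs=cs([[48,470],[140,335],[300,393],[222,545]])
E=[[0,27,0],[0,-27,0]]; G=[[0,21,0],[0,-21,0]]
mt=ct([[664,192],[652,285]]); ms=cs([[312,60],[373,81]])
et=ct([[567,190],[553,250]]); es=cs([[283,128],[337,138]])
L=lambda d,Q: rail(d)+np.array(Q,float)@RL.T
def f(p): return np.r_[(proj(w(p,H),T)-ht).ravel(),(proj(w(p,H),S)-hs).ravel(),
  (proj(w(p,L(p[3],E)),T)-mt).ravel(),(proj(w(p,L(p[3],E)),S)-ms).ravel(),
  (proj(w(p,L(p[4],G)),T)-et).ravel(),(proj(w(p,L(p[4],G)),S)-es).ravel()]
r=least_squares(f,[480,150,-1.7,200,130],loss='soft_l1')
print(r.x, r.x[3]-r.x[4]); print(f(r.x).reshape(-1,2).round(1).tolist())
np.save('p.npy',r.x)
p=r.x
print('dial',w(p,[-125,0,107]))
for nm,im,cf in(('T',T,et),('S',S,es)): pass
s=state(); print(R.from_euler('xyz',s['tcp_rot']).as_matrix().round(3)); print(camera_info('wrist'))
E
```

```text
[471.98798101  99.74311647  -1.69586016 242.02638127 181.21836757] 60.808013701939245
[[-0.2, -1.4], [1.3, -0.1], [0.6, 1.8], [-0.8, 1.1], [-2.6, 0.5], [-0.9, -2.5], [1.6, -1.4], [-0.0, 0.6], [-0.2, -0.6], [-0.5, -0.4], [-1.1, -0.4], [0.5, -1.1], [-0.9, -1.1], [-0.0, 1.7], [1.6, -1.1], [0.9, 0.8]]
dial [[487.58023959 223.76682982 107.        ]]
[[-0.911 -0.     0.413]
 [-0.413  0.001 -0.911]
 [-0.    -1.    -0.001]]
{'fx': 312.893695148792, 'fy': 312.893695148792, 'cx': 318.386998766238, 'cy': 200.173075466798, 'dist': array([-0.00446848,  0.        ,  0.        ,  0.        ,  0.        ]), 'eye': array([ 325.24813177, -537.47005359,  384.90387846]), 'rotation': array([ 2.87355275e+00,  6.69518551e-05, -1.14483663e+00])}
```

```bash
python3 -m jog '{"dp":[[0,-0.2,0],[0,-0.2,0],[0,-0.2,0],[0,-0.2,0],[-0.334,-0.2,-0.199],[-0.334,-0.2,-0.199],[-0.334,-0.2,-0.199],[-0.334,-0.2,-0.199],[-0.334,-0.2,-0.199],[-0.334,-0.2,-0.199],[-0.334,-0.2,-0.199],[-0.334,-0.2,-0.199]],"rot":[[0,0,0],[0,0,0],[0,0,0],[0,0,0],[0,-1.02,0],[0,-1.02,0],[0,-1.02,0],[0,-1.02,0],[0,-1.02,0],[0,-1.02,0],[0,-1.02,0],[0,-1.02,0]],"claw":[0.095,0.095,0.095,0.095,0.095,0.095,0.095,0.095,0.095,0.095,0.095,0.095]}'
python3 - <<'E'
from h import *
s=state();p=np.load('p.npy')
M=R.from_euler('xyz',s['tcp_rot']).as_matrix();print(s['joints'],M.round(3))
d=w(p,[-125,0,107])[0]+[0,0,130]
print('dp to dial+130',M.T@(d-s['eef_pos']),s['eef_pos'])
E
```

```text
t: 1.3
eef_pos: [481.1, -247.6, 414.5]
tcp_rot: [-1.571, 0.0, -1.691]
ft_force: [0.7, -1.9, 0.1]
opening: 0.999
[-5.97371318e-01  2.27049514e-01  1.43911337e+00  1.35065066e-04
  1.47571631e+00 -4.77548094e-01] [[-0.12  -0.     0.993]
 [-0.993  0.    -0.12 ]
 [-0.    -1.    -0.   ]]
dp to dial+130 [-468.66679386  177.66055616  -49.90017191] [ 481.12232649 -247.5527067   414.53324728]
```

```bash
python3 -m jog '{"dp":[[-0.469,0.06,-0.05],[-0.469,0.06,-0.05],[-0.469,0.06,-0.05],[-0.469,0.06,-0.05],[-0.469,0.06,-0.05],[-0.469,0.06,-0.05],[-0.469,0.178,-0.05],[-0.469,0.178,-0.05],[-0.469,0.178,-0.05],[-0.469,0.178,-0.05],[-0.469,0.178,-0.05],[-0.469,0.178,-0.05]],"rot":[[0,0,0],[0,0,0],[0,0,0],[0,0,0],[0,0,0],[0,0,0],[0,0,0],[0,0,0],[0,0,0],[0,0,0],[0,0,0],[0,0,0]],"claw":[0.06,0.06,0.06,0.06,0.06,0.06,0.06,0.06,0.06,0.06,0.06,0.06]}'
python3 - <<'E'
from h import *
p=np.load('p.npy')
i=camera_info('wrist');a=read_camera('wrist')[:,:,::-1].copy()
print(state()['eef_pos'])
for P in ([-125,0,114],[-146,0,114],[-125,0,84],[-103,0,84],[-147,0,84],[-125,22,84],[-125,-22,84],[-200,65,70],[-50,65,70],[-50,-65,70],[-200,-65,70],[-45,0,82],rail(p[4]),rail(p[3])):
    u=proj(w(p,P),i)[0]; print(P,u.round(0)); cv2.circle(a,tuple(int(round(v)) for v in u),2,(0,0,255),1)
cv2.imwrite('pics/w1.png',a)
E
```

```text
t: 2.5
eef_pos: [487.9, 223.2, 234.1]
tcp_rot: [-1.575, -0.002, -1.693]
ft_force: [-0.4, -0.1, 0.3]
opening: 0.63
[488.48907093 222.16239407 235.65603992]
[-125, 0, 114] [319. 195.]
[-146, 0, 114] [319. 173.]
[-125, 0, 84] [319. 187.]
[-103, 0, 84] [319. 207.]
[-147, 0, 84] [319. 167.]
[-125, 22, 84] [340. 187.]
[-125, -22, 84] [298. 187.]
[-200, 65, 70] [383. 114.]
[-50, 65, 70] [375. 248.]
[-50, -65, 70] [263. 247.]
[-200, -65, 70] [257. 113.]
[-45, 0, 82] [319. 256.]
[119.23961768   0.         158.5861915 ] [318. 434.]
[174.35039401   0.         184.28476855] [318. 501.]
```

View pics/w1.png

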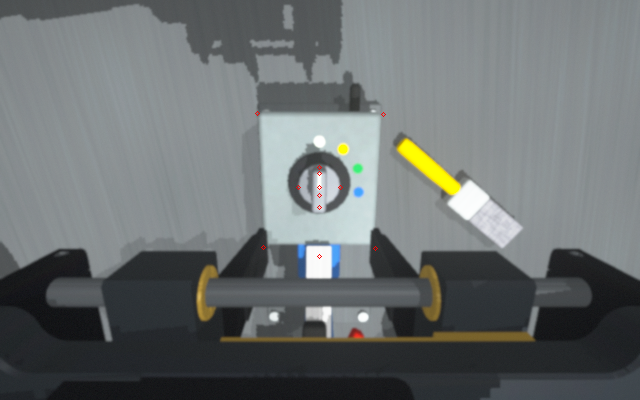

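```bash
python3 -m jog '{"dp":[[0,0.05,0],[0,0.1,0],[0,0.13,0],[0,0.146,0],[0,0.146,0],[0,0.146,0],[0,0.146,0],[0,0.146,0],[0,0.146,0],[0,0.146,0]],"rot":[[0,0,0],[0,0,0],[0,0,0],[0,0,0],[0,0,0],[0,0,0],[0,0,0],[0,0,0],[0,0,0],[0,0,0]],"claw":[0.06,0.06,0.06,0.06,0.06,0,0,0,0,0]}'
```

```text
t: 3.55
eef_pos: [489.2, 221.6, 91.1]
tcp_rot: [-1.57, 0.0, -1.696]
ft_force: [0.4, -0.3, -0.2]
opening: 0.267
```

```bash
python3 -m jog '{"dp":[[0,0,0],[0,0,0],[0,0,0],[0,0,0]],"rot":[[0,0,0],[0,0,0],[0,0,0],[0,0,0]],"claw":[0,0,0,0]}'; python3 -m jog '{"dp":[[0,0,0],[0,0,0],[0,0,0],[0,0,0],[0,0,0],[0,0,0],[0,0,0],[0,0,0],[0,0,0],[0,0,0],[0,0,0],[0,0,0]],"rot":[[0,0.13,0],[0,0.26,0],[0,0.39,0],[0,0.52,0],[0,0.65,0],[0,0.78,0],[0,0.91,0],[0,1.04,0],[0,1.15,0],[0,1.21,0],[0,1.21,0],[0,1.21,0]],"claw":[0,0,0,0,0,0,0,0,0,0,0,0]}'
```

```text
t: 3.95
eef_pos: [487.5, 221.6, 90.7]
tcp_rot: [-1.574, -0.001, -1.696]
ft_force: [-7.6, 0.3, 7.9]
opening: 0.148
t: 5.15
eef_pos: [484.4, 224.3, 90.7]
tcp_rot: [-1.575, -0.007, -2.907]
ft_force: [-24.7, 26.2, 14.2]
opening: 0.143
```

```bash
python3 -m jog '{"dp":[[0,0,0],[0,0,0],[0,0,0],[0,0,0],[0,-0.05,0],[0,-0.1,0],[0,-0.15,0],[0,-0.15,0],[0,-0.15,0],[0,-0.15,0]],"rot":[[0,0,0],[0,0,0],[0,0,0],[0,0,0],[0,0,0],[0,0,0],[0,0,0],[0,0,0],[0,0,0],[0,0,0]],"claw":[0.06,0.06,0.06,0.06,0.06,0.06,0.06,0.06,0.06,0.06]}'
python3 -m jog '{"dp":[[0,-0.1,0],[0,-0.1,0],[0,-0.1,0],[0,-0.1,0],[0,-0.1,0],[0,-0.1,0],[0,-0.1,0],[0,-0.1,0],[0,-0.1,0],[0,-0.1,0]],"rot":[[0,-1.21,0],[0,-1.21,0],[0,-1.21,0],[0,-1.21,0],[0,-1.21,0],[0,-1.21,0],[0,-1.21,0],[0,-1.21,0],[0,-1.21,0],[0,-1.21,0]],"claw":[0.06,0.06,0.06,0.06,0.06,0.06,0.06,0.06,0.06,0.06]}'
python3 - <<'E'
from h import *
a=read_camera('wrist')[130:330,240:400,::-1]
b=read_camera('top')[195:300,210:410,::-1]
t=camera_info('top')
a=cv2.resize(a,None,fx=2,fy=2);b=cv2.resize(b,None,fx=4,fy=4,interpolation=cv2.INTER_CUBIC)
im=np.zeros((420+150,800,3),np.uint8)
im[:420]=b
c=read_camera('wrist')[:,:,::-1]
c=cv2.resize(c[130:230,180:440],None,fx=1.5,fy=1.5)
im[420:570,:c.shape[1]]=c
cv2.imwrite('pics/chk.png',im)
s=state();M=R.from_euler('xyz',s['tcp_rot']).as_matrix();p=np.load('p.npy')
print(s['joints'],s['eef_pos'],M.round(3))
A,t0=stand(p); RW=A@RL
MT=np.c_[RW[:,0],-RW[:,2],RW[:,1]]
print('rotvec tool',R.from_matrix(M.T@MT).as_rotvec())
o=rail(p[4]-48)
for q in ([-16,8,100],[-16,8,2]):
    P=w(p,o+RL@np.array(q))[0]; print(q,P,'dp',M.T@(P-s['eef_pos']))
E
```

```text
t: 6.15
eef_pos: [488.6, 221.2, 239.3]
tcp_rot: [-1.57, -0.002, -2.906]
ft_force: [-0.9, 0.4, 0.3]
opening: 0.628
t: 7.15
eef_pos: [489.0, 221.5, 339.4]
tcp_rot: [-1.573, -0.001, -1.7]
ft_force: [-0.4, 0.5, -0.1]
opening: 0.63
[ 3.02347275e-01  2.56477534e-01  1.58730402e+00 -6.94904881e-05
  1.29859571e+00  4.30153222e-01] [489.01888414 221.5420661  340.12695376] [[-0.127 -0.001  0.992]
 [-0.992 -0.    -0.127]
 [ 0.    -1.    -0.001]]
rotvec tool [ 0.00126899 -0.00253041 -0.43594494]
[-16, 8, 100] [477.55870694  79.91931202 222.16940145] dp [141.88270974 118.00800758   6.76247787]
[-16, 8, 2] [472.39248154  38.82619808 133.35123832] dp [183.26467995 206.84213606   6.93613866]
```

View pics/chk.png

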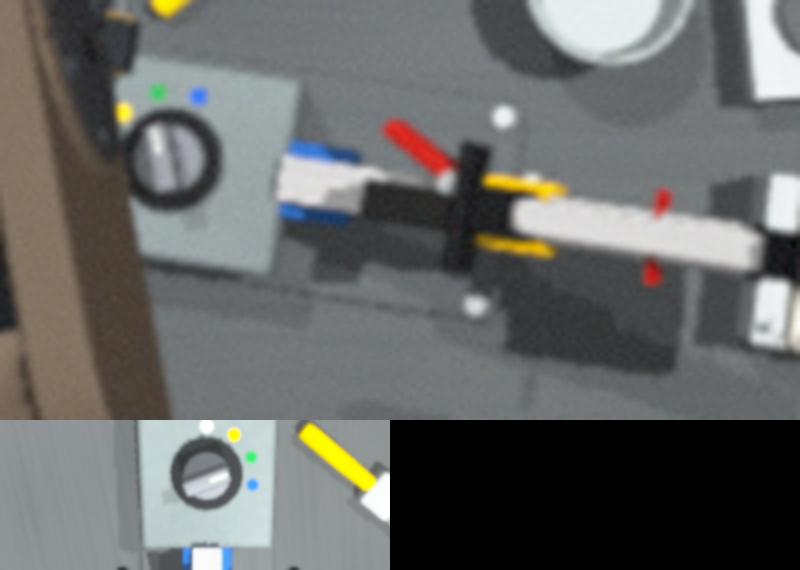

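Dial pointer in line with the green dot (top and wrist agree). Lever still about 0.5 rad open. Now going over the leg grip, tilted 25°.

```bash
python3 -m jog '{"dp":[[0.045,0.03,0.005],[0.09,0.07,0.005],[0.135,0.11,0.005],[0.135,0.121,0.005],[0.135,0.121,0.005],[0.135,0.121,0.005],[0.135,0.121,0.005],[0.135,0.121,0.005]],"rot":[[0,0,-0.14],[0,0,-0.28],[0,0,-0.4],[0,0,-0.436],[0,-0.002,-0.436],[0,-0.002,-0.436],[0,-0.002,-0.436],[0,-0.002,-0.436]],"claw":[0.09,0.09,0.09,0.09,0.09,0.09,0.09,0.09]}'
cat >> h.py <<'E'
def rep(d):   # TCP in leg axes, leg origin taken at rail distance d
    s=state();p=np.load('p.npy');A,t=stand(p);M=R.from_euler('xyz',s['tcp_rot']).as_matrix()
    W=A@RL; q=W.T@(s['eef_pos']-w(p,rail(d))[0]); MT=np.c_[W[:,0],-W[:,2],W[:,1]]
    print('t',round(s['t'],2),'tcp in leg',q.round(1),'rot err',R.from_matrix(M.T@MT).as_rotvec().round(4),'F leg',(W.T@s['ft_force']).round(1),'open mm',round(95.1*s['opening'],1))
E
python3 - <<'E'
from h import *
p=np.load('p.npy'); rep(p[4]-48); print(p[4]-48)
i=camera_info('wrist');a=read_camera('wrist')[:,:,::-1]; cv2.imwrite('pics/w2.png',a)
b=read_camera('side')[150:310,285:445,::-1];cv2.imwrite('pics/s2.png',cv2.resize(b,None,fx=3.5,fy=3.5,interpolation=cv2.INTER_CUBIC))
E
```

```text
t: 8.1
eef_pos: [477.8, 87.6, 221.1]
tcp_rot: [-1.568, -0.434, -1.695]
ft_force: [-0.6, -0.2, 0.7]
opening: 0.948
t 8.1 tcp in leg [-23.4   7.3 102.2] rot err [-0.003   0.0008 -0.0019] F leg [ 0.6 -0.6  0.5] open mm 90.2
133.21836756829643
```

View pics/w2.png

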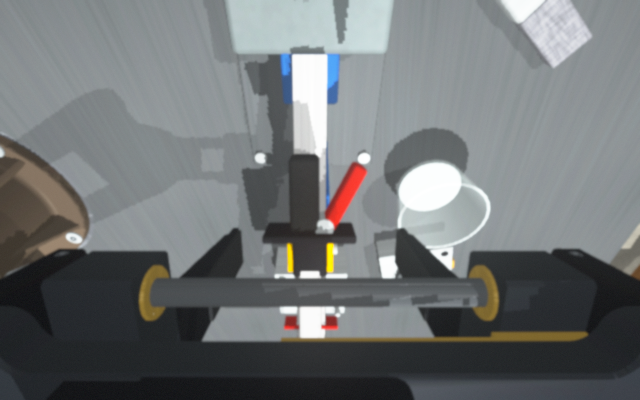

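Run:
```python
from h import *
p=np.load('p.npy');i=camera_info('wrist')
L=lambda d,q:w(p,rail(d)+RL@np.array(q,float))
d=p[4]-48
for n,P in dict(flangeL=L(d,[0,-38,38]),flangeR=L(d,[0,38,38]),gripL=L(d,[-62,-16,34]),gripR=L(d,[-62,8,34]),shoeL=L(d,[8,-21,9]),shoeR=L(d,[8,21,9]),shoeTop=L(d,[48,-21,9]),mL=L(p[3],[0,-27,0]),mR=L(p[3],[0,27,0]),railL=L(0,[0,-14,0]),railR=L(0,[0,14,0]),
 **{f'tip{a}':L(d,[-4-58*np.cos(a)+3*np.sin(a),12+58*np.sin(a)+3*np.cos(a),32]) for a in(.4,.5,.6)}).items(): print(n,proj(P,i)[0].round(1))
```

```text
flangeL [263.5 240.6]
flangeR [357.7 240.5]
gripL [289.3 163.3]
gripR [320.7 163.3]
shoeL [288.  236.3]
shoeR [334.5 236.3]
shoeTop [289.1 276.2]
mL [285.4 325.6]
mR [338.5 325.5]
railL [293.3  69.6]
railR [327.8  69.7]
tip0.4 [358.3 170.3]
tip0.5 [364.7 173.8]
tip0.6 [370.7 178. ]
```

Run:
```python
import cv2
a=cv2.imread('pics/w2.png')[140:340,250:380]; cv2.imwrite('pics/w2c.png',cv2.resize(a,None,fx=3,fy=3,interpolation=cv2.INTER_CUBIC))
```

```text
(no output)
```

View pics/w2c.png

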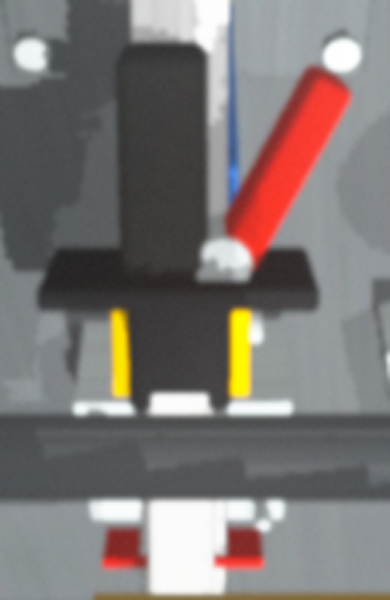

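The wrist view shows the leg, lever (about 0.47 rad), flange and marker lined up with the prediction laterally. Along the rail they sit some 5 px off. Descending around the grip clear of the flange, then feeling for contact.

```bash
python3 -m jog '{"dp":[[0,0.04,0],[0,0.07,-0.001],[0,0.09,-0.001],[0,0.099,-0.001],[0,0.099,-0.001],[0,0.099,-0.001]],"rot":[[0,0,0],[0,0,0],[0,0,0],[0,0,0],[0,0,0],[0,0,0]],"claw":[0.088,0.088,0.088,0.088,0.088,0.088]}'; python3 -c "
from h import *
rep(133.2)"
python3 -m jog '{"dp":[[0,0,0],[0,0,0],[0,0,0],[0,0,0],[0,0,0],[0.002,0,0]],"rot":[[0,0,0],[0,0,0],[0,0,0],[0,0,0],[0,0,0],[0,0,0]],"claw":[0.075,0.065,0.063,0.063,0.063,0.063]}'; python3 -c "
from h import *
rep(133.2)"
```

```text
t: 8.8
eef_pos: [471.6, 46.0, 130.7]
tcp_rot: [-1.57, -0.436, -1.694]
ft_force: [0.4, 0.6, 0.4]
opening: 0.929
t 8.8 tcp in leg [-23.4   6.3   2.5] rot err [-0.0017  0.0015 -0.0006] F leg [-0.4  0.3  0.6] open mm 88.4
t: 9.4
eef_pos: [470.8, 43.8, 130.7]
tcp_rot: [-1.571, -0.436, -1.693]
ft_force: [0.0, 0.2, -0.4]
opening: 0.663
t 9.4 tcp in leg [-21.4   5.7   1.6] rot err [-0.0004  0.0022 -0.0002] F leg [-0.3  0.  -0.3] open mm 63.0
```

```bash
python3 -m jog '{"dp":[[0.003,0,0],[0.006,0,0],[0.009,0,0],[0.012,0,0],[0.016,0,0],[0.02,0,0],[0.025,0,0],[0.03,0,0],[0.035,0,0],[0.04,0,0],[0.044,0,0],[0.046,0,0]],"rot":[[0,0,0],[0,0,0],[0,0,0],[0,0,0],[0,0,0],[0,0,0],[0,0,0],[0,0,0],[0,0,0],[0,0,0],[0,0,0],[0,0,0]],"claw":[0.062,0.061,0.06,0.06,0.06,0.06,0.06,0.06,0.06,0.06,0.06,0.06]}'
python3 - <<'E'
from h import *
rep(133.2)
a=read_camera('wrist')[:,:,::-1]; cv2.imwrite('pics/w3.png',a)
b=read_camera('side')[100:260,320:460,::-1];cv2.imwrite('pics/s3.png',cv2.resize(b,None,fx=3.7,fy=3.7,interpolation=cv2.INTER_CUBIC))
np.save('i3.npy',camera_info('wrist'),allow_pickle=True)
rep(133.2)
E
```

```text
t: 10.6
eef_pos: [465.7, 2.0, 150.4]
tcp_rot: [-1.571, -0.436, -1.694]
ft_force: [-2.0, 2.8, -1.8]
opening: 0.632
t 10.6 tcp in leg [25.   5.9  1.6] rot err [-0.0007  0.0017 -0.0003] F leg [-3.1 -2.3 -0.6] open mm 60.1
t 10.7 tcp in leg [24.9  6.   1.7] rot err [-0.0008  0.0017 -0.0001] F leg [-2.3 -0.6 -0. ] open mm 59.8
```

View pics/w3.png

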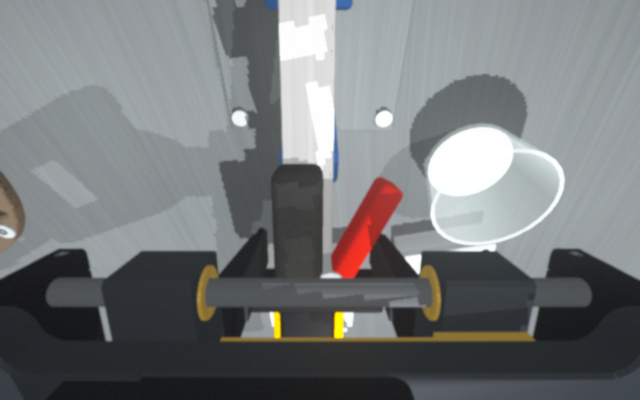

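Leg rides on the fingers (about 2.7 N), lever still open, shoe edge hidden behind the gripper bar. I'll measure shoe edge and marker along the rail numerically, in the start pictures and now.

```bash
cat >> h.py <<'E'
def prof(img,i,y,z,d0,d1,kind):
    p=np.load('p.npy');ds=np.arange(d0,d1,.25)
    P=np.vstack([w(p,rail(d)+RL@np.array([0,y,z])) for d in ds]); u=proj(P,i).astype(np.float32)
    c=cv2.remap(img.astype(np.float32),u[:,0].reshape(-1,1),u[:,1].reshape(-1,1),cv2.INTER_LINEAR)[:,0]
    r,g,b=c.T
    m=(r-np.maximum(g,b)) if kind=='red' else np.minimum(r,g)-b
    if m.max()<40: return None
    k=m>m.max()/2; j=int(np.argmax(m)); a=j
    while a>0 and k[a-1]:a-=1
    while j<len(k)-1 and k[j+1]:j+=1
    return round(float(ds[a]),1),round(float(ds[j]),1),int(m.max())
E
python3 - <<'E'
from h import *
T=camera_info('top');S=camera_info('side')
p=np.load('p.npy');i=camera_info('wrist')
# wrist cam pose at w2: rebuild from tool-fixed offset
s=state();M=R.from_euler('xyz',s['tcp_rot']);C=R.from_euler('xyz',i['rotation'])
off=M.inv().apply(i['eye']-s['eef_pos']);rel=M.inv()*C
M2=R.from_euler('xyz',[-1.568,-.434,-1.695]); i2=dict(i); i2['rotation']=(M2*rel).as_euler('xyz'); i2['eye']=np.array([477.8,87.6-.0,221.1])+M2.apply(off)
ims=[('top0',cv2.imread('pics/top0.png')[:,:,::-1],T),('side0',cv2.imread('pics/side0.png')[:,:,::-1],S),('w2',cv2.imread('pics/w2.png')[:,:,::-1],i2),('topN',read_camera('top'),T),('sideN',read_camera('side'),S),('wN',read_camera('wrist'),i)]
for n,im,ci in ims:
    print(n,'yellow z9',[(y,prof(im,ci,y,9,140,270,'y')) for y in(-20,-18,18,20)],'red z0',[(y,prof(im,ci,y,0,215,270,'red')) for y in(-25,-22,22,25)])
cv2.imwrite('pics/tN.png',ims[3][1][:,:,::-1]);cv2.imwrite('pics/sN.png',ims[4][1][:,:,::-1])
rep(133.2)
E
```

```text
top0 yellow z9 [(-20, (140.2, 183.0, 132)), (-18, (140.0, 182.8, 169)), (18, (140.0, 183.8, 191)), (20, (140.0, 183.8, 146))] red z0 [(-25, (237.8, 247.2, 140)), (-22, (237.8, 247.2, 156)), (22, (238.2, 246.8, 153)), (25, (238.2, 246.8, 125))]
side0 yellow z9 [(-20, (149.8, 175.2, 151)), (-18, (150.2, 175.8, 166)), (18, (156.0, 172.0, 64)), (20, (156.8, 171.8, 79))] red z0 [(-25, (234.2, 245.5, 94)), (-22, (235.2, 245.0, 114)), (22, (237.2, 246.2, 129)), (25, (239.2, 246.5, 106))]
w2 yellow z9 [(-20, (148.2, 176.2, 233)), (-18, (149.2, 176.2, 194)), (18, (147.8, 176.5, 250)), (20, (157.0, 176.2, 138))] red z0 [(-25, (238.8, 246.2, 183)), (-22, (232.8, 246.2, 167)), (22, (239.5, 246.5, 181)), (25, (241.0, 246.5, 159))]
topN yellow z9 [(-20, (179.5, 222.2, 120)), (-18, (179.5, 222.2, 160)), (18, (177.8, 224.2, 188)), (20, (177.0, 224.8, 133))] red z0 [(-25, (237.8, 247.0, 139)), (-22, (237.8, 247.2, 154)), (22, (238.2, 246.8, 149)), (25, (238.2, 246.8, 123))]
sideN yellow z9 [(-20, None), (-18, None), (18, None), (20, None)] red z0 [(-25, None), (-22, None), (22, None), (25, None)]
wN yellow z9 [(-20, (198.0, 216.5, 243)), (-18, (199.0, 218.5, 76)), (18, (197.8, 216.8, 253)), (20, (203.0, 209.0, 113))] red z0 [(-25, None), (-22, (223.0, 225.2, 42)), (22, None), (25, None)]
t 10.85 tcp in leg [24.6  6.   1.7] rot err [-0.0009  0.0021 -0.0002] F leg [-2.6 -1.9 -0.2] open mm 59.8
```

```bash
python3 -m jog '{"dp":[[0.003,0,0],[0.006,0,0],[0.009,0,0],[0.012,0,0],[0.015,0,0],[0.018,0,0],[0.021,0,0],[0.023,0,0],[0.025,0,0],[0.026,0,0],[0.0265,0,0],[0.0265,0,0]],"rot":[[0,0,0],[0,0,0],[0,0,0],[0,0,0],[0,0,0],[0,0,0],[0,0,0],[0,0,0],[0,0,0],[0,0,0],[0,0,0],[0,0,0]],"claw":[0.06,0.06,0.06,0.06,0.06,0.06,0.06,0.06,0.06,0.06,0.06,0.06]}'
python3 - <<'E'
from h import *
rep(133.2)
T=camera_info('top');S=camera_info('side');W=camera_info('wrist')
t=read_camera('top');s=read_camera('side');v=read_camera('wrist')
for n,im,ci in(('top',t,T),('side',s,S),('w',v,W)):
    print(n,'yellow z9',[(y,prof(im,ci,y,9,180,270,'y')) for y in(-20,-18,18,20)],'red z0',[(y,prof(im,ci,y,0,225,270,'red')) for y in(-26,-24,24,26)])
rep(133.2)
a=cv2.resize(t[220:275,340:405],None,fx=6,fy=6,interpolation=cv2.INTER_CUBIC)
b=cv2.resize(v[240:342,240:400],None,fx=2.6,fy=2.6,interpolation=cv2.INTER_CUBIC)
c=cv2.resize(s[110:240,340:460],None,fx=2.3,fy=2.3,interpolation=cv2.INTER_CUBIC)
im=np.zeros((600,800,3),np.uint8);im[:330,:390]=a;im[335:335+b.shape[0],:b.shape[1]]=b[:265];im[:c.shape[0],400:400+c.shape[1]]=c
cv2.imwrite('pics/al.png',im[:,:,::-1])
E
```

```text
t: 12.05
eef_pos: [462.8, -21.5, 161.4]
tcp_rot: [-1.571, -0.436, -1.694]
ft_force: [0.8, 1.5, 1.0]
opening: 0.63
t 12.05 tcp in leg [51.2  6.   1.6] rot err [-0.0006  0.002  -0.0001] F leg [-1.   0.6  1.5] open mm 59.9
top yellow z9 [(-20, (213.2, 248.5, 139)), (-18, (212.5, 248.2, 173)), (18, (203.5, 249.0, 184)), (20, (203.5, 249.2, 144))] red z0 [(-26, (238.0, 246.8, 120)), (-24, (237.8, 247.8, 123)), (24, (238.0, 247.2, 119)), (26, (238.0, 246.8, 95))]
side yellow z9 [(-20, None), (-18, None), (18, None), (20, None)] red z0 [(-26, None), (-24, None), (24, None), (26, None)]
w yellow z9 [(-20, (224.2, 242.8, 219)), (-18, (225.0, 244.8, 61)), (18, (224.2, 242.8, 242)), (20, (224.8, 242.2, 157))] red z0 [(-26, (241.2, 246.0, 199)), (-24, (231.8, 246.8, 104)), (24, (241.2, 246.5, 198)), (26, (242.0, 246.2, 114))]
t 12.2 tcp in leg [51.1  6.   1.6] rot err [-0.0005  0.0021 -0.0001] F leg [-2.7  0.4  1. ] open mm 59.8
```

View pics/al.png

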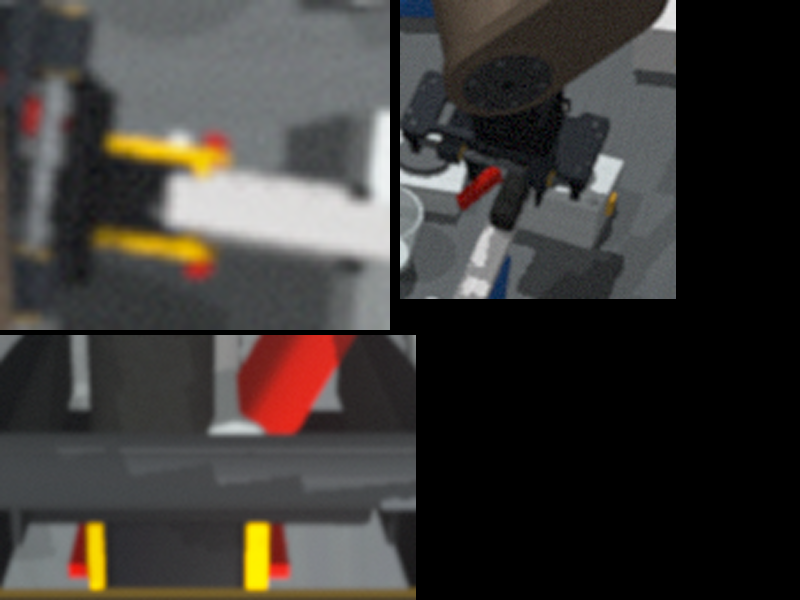

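Top crop: yellow shoe ends at about (228,158), overlapping the red tabs at (215,143) and (198,270). The wrist crop has the tabs' top at rows 565–577, with the shoe's end just cut off by the gripper body. I need the tab's height to resolve the last mm, so I'll measure widths subpixel.

Run:
```python
from h import *
W=camera_info('wrist');v=read_camera('wrist').astype(float);rep(133.2)
red=v[:,:,0]-np.maximum(v[:,:,1],v[:,:,2]); yel=np.minimum(v[:,:,0],v[:,:,1])-v[:,:,2]
def ext(m,r):
    x=m[r,240:400]; h=x.max()/2; k=np.where(x>h)[0]
    a,b=k[0],k[-1]
    l=a-(x[a]-h)/(x[a]-x[a-1]); q=b+(x[b]-h)/(x[b]-x[b+1]); return round(240+l,2),round(240+q,2),round(q-l,2)
for r in range(318,341,1):
    rr=red[r].copy()
    print(r,'red',ext(red,r),int(red[r,240:400].max()),'yel',ext(yel,r))
p=np.load('p.npy')
L=lambda d,y,z:proj(w(p,rail(d)+RL@np.array([0.,y,z])),W)[0]
for h in(-2,0,2,4):
    # model width at the row of tab top, and rows for d 241..244
    print('h',h,[(d,(L(d,27,h)[1]+L(d,-27,h)[1])/2,L(d,27,h)[0]-L(d,-27,h)[0]) for d in(239,241,243,245)])
print('shoe z9',[(d,L(d,21,9)[1],L(d,21,9)[0]-L(d,-21,9)[0]) for d in(236,238,240,242,244)])
```

```text
t 12.25 tcp in leg [51.1  6.   1.6] rot err [-0.0006  0.0021 -0.0001] F leg [-2.   0.6  1.5] open mm 59.9
318 red (np.float64(268.69), np.float64(349.15), np.float64(80.46)) 91 yel (np.float64(273.02), np.float64(343.23), np.float64(70.2))
319 red (np.float64(268.43), np.float64(349.5), np.float64(81.07)) 92 yel (np.float64(273.02), np.float64(343.21), np.float64(70.2))
320 red (np.float64(268.16), np.float64(349.64), np.float64(81.49)) 90 yel (np.float64(273.02), np.float64(343.19), np.float64(70.18))
321 red (np.float64(267.98), np.float64(349.56), np.float64(81.58)) 91 yel (np.float64(273.04), np.float64(343.17), np.float64(70.13))
322 red (np.float64(267.72), np.float64(349.57), np.float64(81.85)) 93 yel (np.float64(273.02), np.float64(343.18), np.float64(70.15))
323 red (np.float64(267.5), np.float64(349.72), np.float64(82.22)) 93 yel (np.float64(273.03), np.float64(343.19), np.float64(70.15))
324 red (np.float64(267.26), np.float64(349.75), np.float64(82.49)) 94 yel (np.float64(273.08), np.float64(343.21), np.float64(70.13))
325 red (np.float64(267.0), np.float64(349.94), np.fl
[... 1169 characters left out ...]
d (np.float64(266.81), np.float64(350.18), np.float64(83.36)) 50 yel (np.float64(274.19), np.float64(342.51), np.float64(68.32))
335 red (np.float64(273.37), np.float64(343.26), np.float64(69.89)) 47 yel (np.float64(274.2), np.float64(342.43), np.float64(68.23))
336 red (np.float64(273.48), np.float64(343.1), np.float64(69.62)) 46 yel (np.float64(274.19), np.float64(342.38), np.float64(68.19))
337 red (np.float64(273.41), np.float64(343.04), np.float64(69.63)) 45 yel (np.float64(274.2), np.float64(342.32), np.float64(68.12))Traceback (most recent call last):
  File "<stdin>", line 10, in <module>
  File "<stdin>", line 7, in ext
IndexError: index 160 is out of bounds for axis 0 with size 160
```

Run:
```python
from h import *
W=camera_info('wrist');v=read_camera('wrist').astype(int)
for r in range(326,342,1): print(r,v[r,271:277].tolist(), v[r,339:345,2].tolist())
p=np.load('p.npy')
L=lambda d,y,z:proj(w(p,rail(d)+RL@np.array([0.,y,z])),W)[0]
for h in(-2,0,2,4):
    print('h',h,[(d,round((L(d,27,h)[1]+L(d,-27,h)[1])/2,1),round(L(d,27,h)[0]-L(d,-27,h)[0],1)) for d in(239,241,243,245)])
print('shoe z9',[(d,round(L(d,21,9)[1],1),round(L(d,21,9)[0]-L(d,-21,9)[0],1)) for d in(232,236,238,240,242,244)])
```

```text
326 [[120, 27, 16], [129, 53, 12], [172, 115, 0], [225, 174, 0], [244, 209, 0], [248, 217, 0]] [0, 0, 0, 0, 0, 11]
327 [[141, 26, 16], [145, 51, 9], [177, 110, 0], [225, 171, 0], [244, 206, 0], [248, 216, 0]] [0, 0, 0, 0, 0, 14]
328 [[181, 26, 16], [178, 49, 13], [194, 104, 0], [225, 165, 0], [243, 203, 0], [248, 216, 0]] [0, 0, 0, 0, 0, 19]
329 [[212, 29, 18], [204, 48, 16], [210, 97, 0], [228, 159, 0], [243, 200, 0], [248, 215, 0]] [0, 0, 0, 0, 0, 16]
330 [[220, 30, 14], [215, 45, 15], [217, 93, 0], [228, 153, 0], [243, 198, 0], [247, 214, 0]] [0, 0, 0, 0, 0, 23]
331 [[224, 34, 23], [219, 48, 24], [220, 93, 1], [230, 153, 0], [243, 199, 0], [248, 214, 0]] [0, 0, 0, 0, 0, 36]
332 [[223, 60, 56], [219, 65, 52], [220, 101, 42], [229, 154, 0], [243, 198, 0], [247, 214, 0]] [0, 0, 0, 0, 41, 62]
333 [[202, 97, 95], [199, 99, 91], [205, 119, 80], [223, 159, 36], [241, 198, 0], [248, 215, 0]] [0, 0, 0, 0, 79, 98]
334 [[159, 122, 122], [161, 125, 121], [172, 135, 106], [213, 166, 65], [241, 202, 0], [249, 219, 0]] [0, 0, 0, 34, 104, 123]
335 [[134, 132, 132], [137, 133, 130], [156, 142, 117
[... 1102 characters left out ...]
), np.float64(83.6)), (245, np.float64(331.4), np.float64(83.4))]
h 2 [(239, np.float64(325.5), np.float64(84.9)), (241, np.float64(328.1), np.float64(84.6)), (243, np.float64(330.8), np.float64(84.4)), (245, np.float64(333.5), np.float64(84.2))]
h 4 [(239, np.float64(327.5), np.float64(85.7)), (241, np.float64(330.2), np.float64(85.5)), (243, np.float64(332.9), np.float64(85.2)), (245, np.float64(335.6), np.float64(85.0))]
shoe z9 [(232, np.float64(323.1), np.float64(69.0)), (236, np.float64(328.7), np.float64(68.6)), (238, np.float64(331.5), np.float64(68.4)), (240, np.float64(334.3), np.float64(68.2)), (242, np.float64(337.0), np.float64(68.0)), (244, np.float64(339.8), np.float64(67.8))]
```

```bash
python3 -m jog '{"dp":[[0,-0.004,0],[0,-0.008,0],[0,-0.01,0],[0,-0.01,0]],"rot":[[0,0,0],[0,0,0],[0,0,0],[0,0,0]],"claw":[0.06,0.06,0.06,0.06]}'
python3 - <<'E'
from h import *
rep(133.2)
W=camera_info('wrist');v=read_camera('wrist').astype(int);T=camera_info('top');t=read_camera('top');rep(133.2)
red=v[:,:,0]-np.maximum(v[:,:,1],v[:,:,2]); yel=np.minimum(v[:,:,0],v[:,:,1])-v[:,:,2]
print([ (r,yel[r,275:281].mean().round(),yel[r,336:342].mean().round(),red[r,268:272].mean().round(),red[r,345:349].mean().round()) for r in range(314,340)])
for h in(2,2.5,3): print(h,[(y,prof(v,W,y,h,225,270,'red')) for y in(-26,-25,25,26)])
print([(y,prof(v,W,y,9,215,260,'y')) for y in(-20,-18,18,20)])
print('top',[(y,prof(t,T,y,9,180,270,'y')) for y in(-20,-18,18,20)])
E
```

```text
t: 12.7
eef_pos: [463.3, -17.0, 170.8]
tcp_rot: [-1.571, -0.436, -1.694]
ft_force: [-0.1, 3.1, 0.3]
opening: 0.631
t 12.7 tcp in leg [51.1  6.  12. ] rot err [-0.001   0.0019 -0.0004] F leg [-2.7 -0.5  1.6] open mm 60.1
t 12.8 tcp in leg [51.1  6.  11.9] rot err [-0.001   0.0019 -0.0004] F leg [-3.   0.1  1.6] open mm 60.1
[(314, np.float64(183.0), np.float64(234.0), np.float64(41.0), np.float64(79.0)), (315, np.float64(181.0), np.float64(234.0), np.float64(47.0), np.float64(81.0)), (316, np.float64(180.0), np.float64(233.0), np.float64(60.0), np.float64(90.0)), (317, np.float64(178.0), np.float64(231.0), np.float64(88.0), np.float64(120.0)), (318, np.float64(178.0), np.float64(229.0), np.float64(126.0), np.float64(168.0)), (319, np.float64(176.0), np.float64(228.0), np.float64(149.0), np.float64(191.0)), (320, np.float64(173.0), np.float64(229.0), np.float64(154.0), np.float64(192.0)), (321, np.float64(170.0), np.float64(229.0), np.float64(140.0), np.float64(180.0)), (322, np.float64(164.0), np.float64(229.0), np.float64(106.0), np.float64(144.0)), (323, np.float64(162.0), np.float6
[... 1180 characters left out ...]
0), np.float64(32.0), np.float64(15.0), np.float64(16.0)), (339, np.float64(47.0), np.float64(46.0), np.float64(20.0), np.float64(20.0))]
2 [(-26, (239.8, 244.5, 199)), (-25, (239.8, 244.5, 183)), (25, (240.2, 244.8, 183)), (26, (240.8, 244.8, 98))]
2.5 [(-26, (239.2, 244.2, 199)), (-25, (239.2, 244.2, 186)), (25, (239.8, 244.2, 181)), (26, (240.2, 244.2, 91))]
3 [(-26, (239.0, 243.8, 200)), (-25, (239.0, 243.8, 187)), (25, (239.5, 244.0, 176)), (26, (240.0, 244.0, 84))]
[(-20, (227.5, 244.5, 230)), (-18, (228.2, 243.5, 94)), (18, (227.5, 244.8, 241)), (20, (227.8, 242.5, 163))]
top [(-20, (214.5, 247.8, 157)), (-18, (213.0, 248.2, 185)), (18, (203.8, 249.0, 185)), (20, (204.5, 249.0, 154))]
```

Run:
```python
from h import *
W=camera_info('wrist');v=read_camera('wrist').astype(float);cv2.imwrite('pics/w5.png',v[:,:,::-1])
red=v[:,:,0]-np.maximum(v[:,:,1],v[:,:,2]); yel=np.minimum(v[:,:,0],v[:,:,1])-v[:,:,2]
def edge(x,lo,hi,side):  # half level against the plateau just inside
    pk=x[lo:hi].max();h=pk/2;k=[j for j in range(lo,hi) if x[j]>h]
    if side<0:a=k[0];return a-(x[a]-h)/(x[a]-x[a-1])
    b=k[-1];return b+(x[b]-h)/(x[b]-x[b+1])
for r in(319,320,321): print(r,'red w',round(edge(red[r],330,370,1)-edge(red[r],250,276,-1),2))
for r in(325,326,327): print(r,'yel w',round(edge(yel[r],330,370,1)-edge(yel[r],250,290,-1),2))
p=np.load('p.npy')
L=lambda d,y,z:proj(w(p,rail(d)+RL@np.array([0.,y,z])),W)[0]
for h in(-1,0,1,2,3,4):
    from scipy.optimize import brentq
    f=lambda r:brentq(lambda d:L(d,27,h)[1]-r,200,280)
    d=f(320.1); print('h',h,'rows 317.5,320.1,322.7 ->',[round(f(r),1) for r in(317.5,320.1,322.7)],'width',round(L(d,27,h)[0]-L(d,-27,h)[0],2))
g=lambda r:brentq(lambda d:L(d,20,9)[1]-r,200,280)
print('shoe edge',g(329.4),'width@326',L(g(326),21,9)[0]-L(g(326),-21,9)[0])
a=v[270:345,250:370];cv2.imwrite('pics/w5c.png',cv2.resize(a[:,:,::-1],None,fx=6,fy=6,interpolation=cv2.INTER_CUBIC))
```

```text
319 red w 81.02
320 red w 81.13
321 red w 81.07
325 yel w 64.87
326 yel w 64.75
327 yel w 64.61
h -1 rows 317.5,320.1,322.7 -> [242.7, 244.8, 246.8] width 79.18
h 0 rows 317.5,320.1,322.7 -> [242.0, 244.0, 246.1] width 79.62
h 1 rows 317.5,320.1,322.7 -> [241.3, 243.3, 245.3] width 80.06
h 2 rows 317.5,320.1,322.7 -> [240.5, 242.6, 244.6] width 80.5
h 3 rows 317.5,320.1,322.7 -> [239.8, 241.8, 243.8] width 80.95
h 4 rows 317.5,320.1,322.7 -> [239.1, 241.1, 243.1] width 81.4
shoe edge 244.4270130963919 width@326 64.74922788721466[ WARN:0@0.608] global loadsave.cpp:1063 imwrite_ Unsupported depth image for selected encoder is fallbacked to CV_8U.
```

View pics/w5c.png

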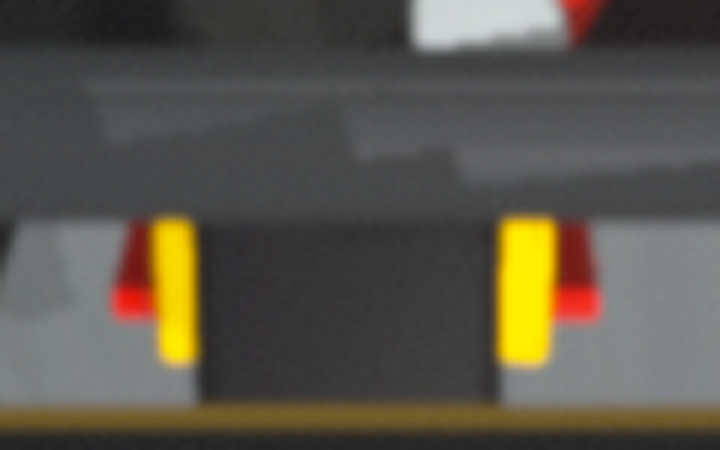

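The crop shows the shoe's end at row ~362 and the tabs' top at rows 288–320. The tab width puts its top about 3 mm above the rail face, so the edge is about 2.5 mm too high. Backing off and rechecking.

```bash
cat >> h.py <<'E'
def align(h=3.):
    from scipy.optimize import brentq
    W=camera_info('wrist');v=read_camera('wrist').astype(float);p=np.load('p.npy')
    red=v[:,:,0]-np.maximum(v[:,:,1],v[:,:,2]); yel=np.minimum(v[:,:,0],v[:,:,1])-v[:,:,2]
    L=lambda d,y,z:proj(w(p,rail(d)+RL@np.array([0.,y,z])),W)[0]
    D=lambda r,y,z:brentq(lambda d:L(d,y,z)[1]-r,200,280)
    for sg in(-1,1):
        d0=242; cy=L(d0,sg*18.5,9)[0]; cr=L(d0,sg*24.5,h)[0]
        y=yel[:,int(cy)-1:int(cy)+3].mean(1); r=red[:,int(cr)-1:int(cr)+2].mean(1)
        k=max(j for j in range(300,336) if y[j]>y[322:326].max()/2); Y=k+(y[k]-y[322:326].max()/2)/(y[k]-y[k+1])
        j=int(np.argmax(r[300:336]))+300; hm=r[j]/2; k=j
        while r[k+1]>hm:k+=1
        Rr=k+(r[k]-hm)/(r[k]-r[k+1])
        print('side',sg,'rows',round(Y,1),round(Rr,1),'edge',round(D(Y,sg*18.5,9),1),'marker mid',[round(D(Rr,sg*24.5,q)-2,1) for q in(0,h)])
E
python3 -c "
from h import *
align()"
python3 -m jog '{"dp":[[-0.001,0,0],[-0.002,0,0],[-0.0024,0,0],[-0.0024,0,0]],"rot":[[0,0,0],[0,0,0],[0,0,0],[0,0,0]],"claw":[0.06,0.06,0.06,0.06]}'
python3 -c "
from h import *
align();rep(133.2)"
```

```text
side -1 rows 329.7 323.0 edge 244.6 marker mid [244.2, 242.0]
side 1 rows 329.8 323.0 edge 244.7 marker mid [244.2, 242.0]
t: 13.3
eef_pos: [463.6, -15.0, 169.3]
tcp_rot: [-1.571, -0.436, -1.694]
ft_force: [1.4, 3.2, 0.1]
opening: 0.629
side -1 rows 329.8 326.2 edge 242.0 marker mid [244.2, 241.9]
side 1 rows 329.8 326.5 edge 242.1 marker mid [244.4, 242.1]
t 13.35 tcp in leg [48.6  6.  11.6] rot err [-0.0006  0.002  -0.0004] F leg [-3.2  0.9  1.4] open mm 60.1
```

```bash
python3 -m jog '{"dp":[[0,0.005,0],[0,0.0095,0],[0,0.0095,0],[0,0.0095,-0.0005],[0,0.0095,-0.001],[0,0.0095,-0.0015],[0,0.0095,-0.002],[0,0.0095,-0.0025],[0,0.0095,-0.003],[0,0.0095,-0.0035]],"rot":[[0,0,0],[0,0,0],[0,0,0],[0,0,0],[0,0,0],[0,0,0],[0,0,0],[0,0,0],[0,0,0],[0,0,0]],"claw":[0.06,0.06,0.059,0.057,0.054,0.051,0.048,0.045,0.042,0.039]}'
python3 -c "
from h import *
rep(133.2)"
python3 -m jog '{"dp":[[0,0,0],[0,0,0],[0,0,0],[0,0,0]],"rot":[[0,0,0],[0,0,0],[0,0,0],[0,0,0]],"claw":[0.03,0,0,0]}'
python3 - <<'E'
from h import *
rep(133.2)
t=read_camera('top');T=camera_info('top')
print('top',[(y,prof(t,T,y,9,180,270,'y')) for y in(-20,-18,18,20)],[(y,prof(t,T,y,0,225,270,'red')) for y in(-26,-24,24,26)])
v=read_camera('wrist')
a=cv2.resize(t[195:300,210:410],None,fx=4,fy=4,interpolation=cv2.INTER_CUBIC);b=v[200:380:1,:][:,100:540]
im=np.zeros((600,800,3),np.uint8);im[:420]=a;im[420:600,:440]=v[160:340,100:540]
cv2.imwrite('pics/fin.png',im[:,:,::-1]);rep(133.2)
E
```

```text
t: 14.35
eef_pos: [461.1, -18.5, 161.3]
tcp_rot: [-1.567, -0.435, -1.694]
ft_force: [6.0, 3.9, -0.4]
opening: 0.422
t 14.35 tcp in leg [48.7  4.   2.7] rot err [-0.0043  0.0018 -0.0009] F leg [-4.4  5.5  1.5] open mm 40.1
t: 14.75
eef_pos: [459.4, -18.4, 161.3]
tcp_rot: [-1.571, -0.436, -1.693]
ft_force: [-0.3, 6.6, 4.0]
opening: 0.385
t 14.75 tcp in leg [48.8  2.3  2.6] rot err [-0.0008  0.0023 -0.0001] F leg [-4.2 -1.1  6.4] open mm 36.6
top [(-20, (212.8, 244.8, 132)), (-18, (212.5, 244.5, 176)), (18, (201.8, 244.5, 184)), (20, (202.0, 245.2, 136))] [(-26, (237.8, 246.8, 123)), (-24, (237.8, 247.2, 142)), (24, (238.2, 247.0, 130)), (26, (238.2, 246.8, 97))]
t 14.85 tcp in leg [48.8  2.3  2.6] rot err [-0.0008  0.0022 -0.    ] F leg [-2.4 -2.3  6.9] open mm 36.6
```

View pics/fin.png

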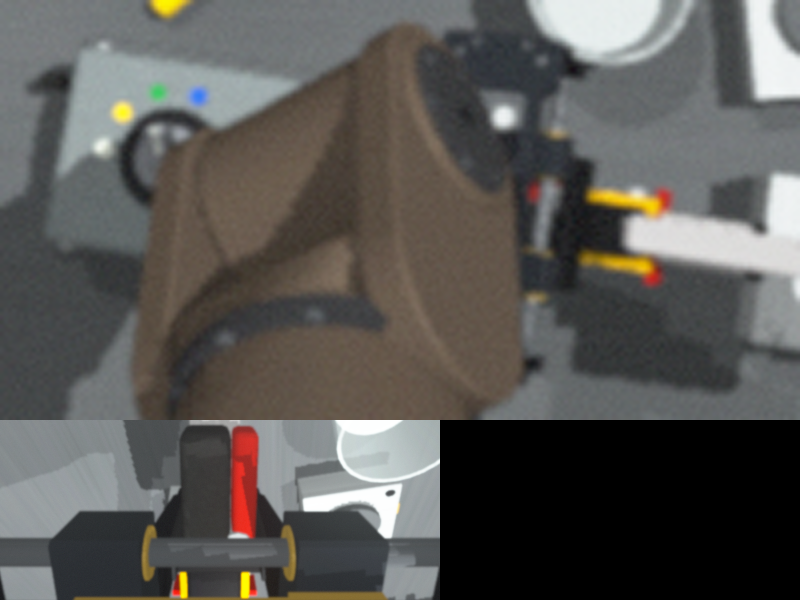

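Lever lies flat along the grip (opening 36.6 mm) and the red tabs now just show past the end of the yellow shoe. Checking that it holds, then handing in.

```bash
python3 -m jog '{"dp":[[0,0,0],[0,0,0],[0,0,0],[0,0,0],[0,0,0],[0,0,0],[0,0,0],[0,0,0]],"rot":[[0,0,0],[0,0,0],[0,0,0],[0,0,0],[0,0,0],[0,0,0],[0,0,0],[0,0,0]],"claw":[0,0,0,0,0,0,0,0]}'
python3 - <<'E'
from h import *
rep(133.2)
t=read_camera('top');T=camera_info('top')
print('top',[(y,prof(t,T,y,9,180,270,'y')) for y in(-20,-18,18,20)],[(y,prof(t,T,y,0,225,270,'red')) for y in(-26,-24,24,26)])
job_done()
E
```

```text
t: 15.65
eef_pos: [459.4, -18.4, 161.3]
tcp_rot: [-1.571, -0.436, -1.693]
ft_force: [-0.5, 5.8, 4.9]
opening: 0.388
t 15.65 tcp in leg [48.8  2.2  2.6] rot err [-0.0007  0.0023 -0.0001] F leg [-3.1 -1.2  6.9] open mm 36.9
top [(-20, (212.2, 244.5, 134)), (-18, (210.8, 244.5, 177)), (18, (201.8, 244.5, 184)), (20, (201.8, 245.0, 137))] [(-26, (237.8, 246.8, 122)), (-24, (237.8, 247.2, 141)), (24, (238.0, 247.0, 128)), (26, (238.0, 246.8, 97))]
the job is handed in; nothing more can be done
```

The job is handed in at about 15.7 s. The dial is on green, the leg is pushed up to the marker, and the lever is folded shut. The arm is still holding grip and lever squeezed together.

**Last checks:**
- **Dial:** the pointer lined up with the green dot in both the top and wrist views after release.
- **Lever and hold:** the fingers stopped at 36.9 mm (37 mm means shut), and the wrist view shows the lever flat along the grip. Nothing drifted over 0.8 s of holding.
- **Marker:** it did not move in the top view, to within about 0.5 mm. I did not check the mould halves, tub and brush separately, and I saw no sign of contact with them.
- **Forces:** wrist readings stayed low, with the highest about 38 N while turning the dial.

**Less certain – alignment of the shoe edge:**
- The wrist view put the edge within 0.2 mm of the marker's middle, just before the lever was folded. That assumes the marker's tabs stand about 3 mm above the rail face, which I worked out from their width in the picture.
- If the tabs were flush with the rail, the leg would sit about 2 mm low.
- The top view supports the 3 mm figure, because the tabs now just cover the shoe's end face. However, the cameras disagreed with each other by up to about 2 mm on absolute position.
- I first went about 2.5 mm past the marker and backed off before folding the lever.

I viewed 12 pictures, two over the 10 budgeted.

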